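# Stack a connection-box kit in the assembly nest

### The arm

A 6-joint arm with a two-finger parallel gripper is mounted at the origin on the work surface. World frame = base frame: x ahead of the robot, y to its left, z up, the work surface at z = 0. Lengths are in m, angles in degrees, forces in N, time in s.
With the tool pointing down it reaches from about 0.4 to 0.825 m from the base axis. Payload 7 kg.
Tool frame: the origin (TCP) lies at the centre of the arm's flange, where the gripper is bolted on; the fingertips stand 178 mm ahead of it and the grasp point (between the pads) lies 159 mm ahead of it; z points along the fingers, y is the line along which they close (so a half turn about z gives the same grasp; the last joint's range is limited). The gripper opens to 88 mm and grips with 3 to 60 N. Pads are 19 mm wide; open, the fingers measure 130 mm over their backs; the gripper's body (78 mm by 193 mm) begins 47 mm behind the grasp point.
Start: joints at [81.767, 20.546, 0.682, 0, -70.136, -16.507], TCP at [0.282, 0.613, 0.405] pointing down, gripper open.
Joint ranges: [-176.03, 176.03], [-82.01, 121.73], [-58.28, 71.71], [-173.87, 95.51], [-174.79, -0.11], [-173.66, 173.66]. Speed limits (degrees/s): [136.94, 136.94, 172.46, 180, 180, 180].

### API

Orientations are given as [roll, pitch, yaw] about the fixed x, y, z axes, in that order (R = Rz(yaw) Ry(pitch) Rx(roll)).
In Python, from plant import telemetry, snapshot, workorder, nets gives the robot as it stands.
- The arm moves only by the shell command python3 -m creep 'ROWS'. ROWS is JSON, a list that holds one entry, the list of rows, each a list of 5 numbers: the shift along the tool's x, y, z normalised to -1 to 1, where 1 is 0.2 m, then the turn about the tool's z normalised to -1 to 1, where 1 is pi/2 rad, then the opening, from 0 (shut) to 1 (fully open). In form: [[[x, y, z, spin, hand], ...]]. A call has 1 to 8 rows; each row shifts and turns the commanded pose from where the row before left it, along the tool's axes as they then stand; what a row does not reach is not made up. A row lasts 1/12 s, in which the tool goes at most 41.7 mm and 7.16 degrees, less where a joint would pass 70% of its speed; a pose out of reach is approached as far as the arm can. A call with a number of a shift or a turn outside -1 to 1 is refused whole. A call with a gripper value outside its range is refused whole. The fingers move at their own pace and stop on an object; the grip force is fixed at half the most. Time passes only in rows, so rows that do not move let the fingers close. It gives the time, the measured TCP pose, the force, the opening and the grip force at its end, in the units of the state.
- telemetry.get_obs(): the state, without advancing time (a new reading comes with each control period).
- snapshot(name): name is "scene" or "top" or "wrist"; returns a dict with "frame" (384x512x3 uint8, red, green, blue), "fx", "fy", "cx", "cy" (pixels), "rvec" (rotation vector, rad) and "tvec" (3), from world to camera coordinates, as OpenCV has them; the wrist camera has in their place "mount" (4x4, takes a point from camera to tool coordinates, whose origin is the TCP and whose axes are the flange's). Camera axes: x right, y down, z forward; pixel columns grow to the right and rows downward; lengths in m; the calibration is good to about 2 mm. A picture is of the moment at which its call begins: read the wrist's pose just before it. There is no depth.
- workorder.close_job(): hands the job in; it is judged then, once.
Trained networks look in a picture, given as the dict that the camera call returned (one of the last four; its "shot" number tells which), for a name from the list of things; names that differ only in an ending like _2 or _b are one class to them, and where a whole thing is asked for, a point or a joint stands for the part that bears it (a point fixed in the world has none). Each returns a list of dicts, best first, with "confidence" (0 to 1); they miss things now and then, are a little off and sometimes report something else, mostly with a low value. They report only what shows in the picture. A call takes as long as a camera call. They do not tell look-alikes from the thing itself.
- nets.find_in(picture, query): "uv" ([column, row] in pixels, amid what is visible of it).
- nets.masks_of(picture, query): "region" (384x512 bool, what is visible of it) and "uv" ([column, row] in pixels, amid what is visible of it).
- nets.landmark_of(picture, query): "uv" ([column, row] in pixels: a listed point, or the origin of a listed thing).
The state is a dict: "clock": time; "joint_pos": joint angles; "qvel": joint speeds; "tau": joint torques, N m; "tool_pos": TCP position; "orientation": TCP orientation; "force": force on the tool from outside, world axes, zero at the start; "moment": the same for the moment, N m; "opening": finger opening in m; "gripper_force": force on a finger pad.
Only numpy, scipy, OpenCV 4.12 (cv2) and the standard library are available. Lean on these libraries where they do the work, as an engineer would, in place of code of your own. Each camera call takes 0.05 s, during which the arm holds its last target. There are 200 camera calls.

### The job

Build up the connection box in the steel assembly nest: the thick casting at the bottom, the open-framed spacer on it, the flat cover on top, each lying flat and square, fully down in the pocket. The casting sits in a cradle that hides its short ends, while the nest has finger room only at the short ends, so first set the casting down on the rubber mat and let go, then take it again by its ends. Lower every part in gently rather than dropping it, and leave the other things on the bench where they are.

Things in the scene. Friction and masses are not known exactly. Their poses are not given: they have to be found in the camera images.
- nest: Fixed assembly nest: dark steel base 136 x 100 x 12 mm with a grey walled pocket. Origin: centre of its underside, on the bench; x along the pocket, z up. Long sides (+y, -y) are closed cheeks 12 mm thick. Each short end (+x, -x) has two corner posts 10 mm thick with a centred open window 37 mm wide between them, from the pocket floor to the top: finger room for a part held by its ends
- nest_floor (a point): Centre of the nest's pocket floor, 12 mm above the bench; axes as the nest's. The pocket is 74 mm (x) by 56 mm (y) inside; straight walls 63 mm high above this floor, then a lead-in flaring outward 4.5 mm, up to 71 mm above the floor (83 mm above the bench)
- cradle: Fixed grey plastic cradle 110 x 74 mm that holds the casting at the start. Origin: centre of its underside; x along its length. Floor 6 mm thick; end walls (+x, -x) rise to 46 mm above the bench, 1.5 mm from the casting's short ends; the long sides (+y, -y) have only 5 mm thick lips up to 12 mm above the bench, so the casting can be gripped across its 52 mm width from above
- mat: Fixed black rubber mat 150 (x) x 130 (y) x 3 mm lying clear on the bench, the place to set the casting down. Origin: centre of its underside; top at 3 mm
- casting: Loose aluminium box casting, a solid block 70 (x) x 52 (y) x 36 mm (z), 0.2 to 0.4 kg, with a dark round mark on top. Origin: centre of its underside. It starts the right way up in the cradle, its underside 6 mm above the bench, its length along the cradle's
- spacer: Loose grey plastic spacer, a rectangular frame 70 (x) x 52 (y) x 14 mm (z) with an open window 42 x 28 mm, 40 to 70 g. Origin: centre of its underside. It starts flat on the bench
- cover: Loose aluminium cover plate 70 (x) x 52 (y) x 12 mm (z) with a flat round steel disc marked on top, 80 to 150 g. Origin: centre of its underside. It starts flat on the bench, right way up
- tape_roll: Bystander: roll of cream paper tape lying flat, 90 mm across, 45 mm high, at the far middle of the bench; origin: centre of its underside
- jar: Bystander: small jar 44 mm across, 70 mm high, on the robot's left; origin: centre of its underside
- adapter: Bystander: black plug adapter 38 x 60 x 30 mm, on the robot's right; origin: centre of its underside
- screwdriver: Bystander: screwdriver lying at the far middle of the bench; origin: under its middle
- mug: Bystander: white mug 76 mm across, 90 mm high, far left; origin: centre of its underside
- wrench: Bystander: wrench lying at the far right; origin: under its middle
Things that resemble listed ones, but are neither listed nor needed, are in the scene too. What is shaped like the spacer but blue is not meant.

How it is judged:
By the outcome, as a careful person would: the job done as asked, in the order asked, and still so for the second after the job is handed in, with the robot touching nothing.
It also fails if it takes over 72 s, if anything falls off the work surface, if the arm or the gripper's body presses on something with over 40 N, if the wrist force passes 120 N, or if a joint passes its speed limit or range.

## Working session

There is one attempt and no reset: what is moved stays moved. The work goes in short steps, Python scripts to look and compute and a shell command to move; the robot and the scene stay as the last step left them, time stands still between calls to the robot, and variables do not carry over. Pictures are saved under pics/ and viewed, at most 10 in all, crops included, and the job is handed in when it is done.

```bash
mkdir -p pics; ls
cat > h.py <<'E'
import numpy as np,cv2
from plant import telemetry,snapshot,workorder,nets
from scipy.spatial.transform import Rotation as Ro
def cam(p,obs=None):
    K=np.array([[p['fx'],0,p['cx']],[0,p['fy'],p['cy']],[0,0,1.]])
    if 'mount' in p:
        T=np.eye(4);T[:3,:3]=Ro.from_euler('xyz',obs['orientation'],degrees=True).as_matrix();T[:3,3]=obs['tool_pos']
        M=T@np.array(p['mount']);return K,M[:3,:3],M[:3,3]
    R=cv2.Rodrigues(np.array(p['rvec'],float))[0];return K,R.T,-R.T@np.array(p['tvec'],float).ravel()
def ray(p,uv,z,obs=None):
    K,R,c=cam(p,obs);d=R@np.linalg.inv(K)@np.array([uv[0],uv[1],1.]);return c+d*(z-c[2])/d[2]
def proj(p,X,obs=None):
    K,R,c=cam(p,obs);q=(np.atleast_2d(X)-c)@R@K.T;return q[:,:2]/q[:,2:]
def save(p,n,box=None,s=1):
    f=p['frame'][:,:,::-1]
    if box: f=f[box[1]:box[3],box[0]:box[2]]
    cv2.imwrite('pics/'+n,cv2.resize(f,None,fx=s,fy=s,interpolation=cv2.INTER_CUBIC))
E
python3 - <<'E'
from h import *
o=telemetry.get_obs();print(o)
for n in('top','scene'):
    p=snapshot(n);save(p,n+'0.png',s=1.5);print(n,cam(p)[2])
    for q in('nest','cradle','mat','casting','spacer','cover'):
        print(q,[(np.round(r['uv'],1),round(r['confidence'],2),np.round(ray(p,r['uv'],.01)[:2],3)) for r in nets.find_in(p,q)[:4]])
E
```

```text
pics
{'clock': 0.0, 'joint_pos': array([ 8.17660471e+01,  2.05935253e+01,  6.35585602e-01, -1.97530114e-02,
       -7.01353548e+01, -1.65063849e+01]), 'qvel': array([-0.00371095, -0.05453332,  0.00103037,  0.04353827, -0.06196657,
       -0.06074178]), 'tau': array([ 5.00635906e-04, -5.82717168e+01,  2.93061858e+01,  6.99752882e+00,
        6.89646535e-03, -1.58378393e-04]), 'tool_pos': array([0.28242105, 0.61288479, 0.40371376]), 'orientation': array([ 1.79905274e+02, -8.70580484e-03, -2.47470578e+01]), 'force': array([-0.57595555, -0.34311132, -0.58809131]), 'moment': array([ 0.0184801 , -0.01998056,  0.04703415]), 'gripper_force': 0.0, 'opening': 0.08736964032952196}
top [0.47674186 0.01791747 1.33883749]
nest [(array([260.7, 211.1]), 0.81, array([ 0.511, -0.002])), (array([176.2, 212.6]), 0.57, array([0.504, 0.273]))]
cradle [(array([182.8, 194.1]), 0.67, array([0.565, 0.253]))]
mat [(array([178.3, 249.3]), 0.59, array([0.386, 0.264]))]
casting [(array([183.3, 179.7]), 0.58, array([0.612, 0.252])), (array([336.1, 251. ]), 0.52, array([ 0.384, -0.247])), (array([339.3, 214.5]), 0.32, array([ 0.502, -0.259]))]
spacer [(array([309.8, 179.5]), 0.83, array([ 0.616, -0.163])), (array([341.1, 184.8]), 0.63, array([ 0.599, -0.265]))]
cover [(array([336.1, 250.6]), 0.93, array([ 0.385, -0.247])), (array([180.7, 180.2]), 0.62, array([0.611, 0.261])), (array([258.3, 209.8]), 0.17, array([0.515, 0.006]))]
scene [ 1.35319045 -0.07219639  0.61037702]
nest [(array([258.3, 180.8]), 0.7, array([0.515, 0.004]))]
cradle [(array([358.8, 197.9]), 0.93, array([0.623, 0.262]))]
mat [(array([333.4, 153. ]), 0.71, array([0.391, 0.256])), (array([353.5, 198.5]), 0.42, array([0.624, 0.248]))]
casting [(array([258.6, 178.6]), 0.43, array([0.504, 0.006]))]
spacer [(array([152.1, 214.6]), 0.81, array([ 0.632, -0.28 ])), (array([355.2, 201.8]), 0.52, array([0.638, 0.248]))]
cover [(array([171.7, 164. ]), 0.77, array([ 0.397, -0.252]))]
```

View pics/top0.png

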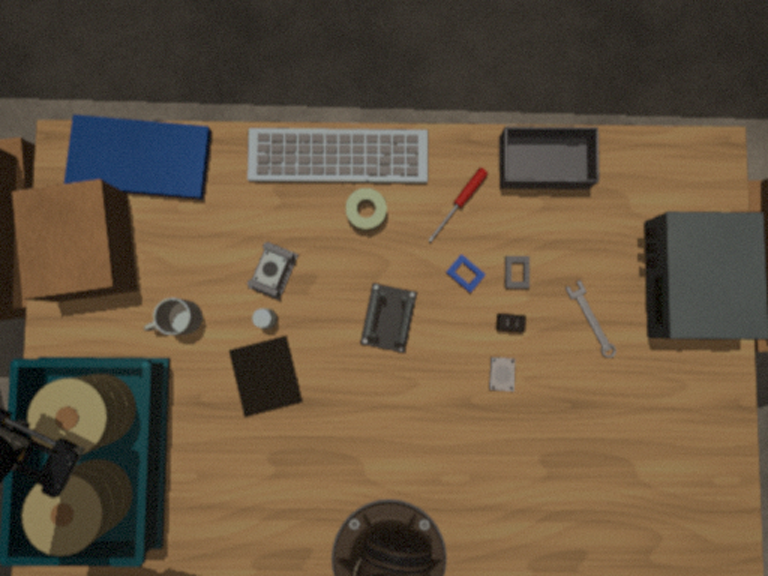

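View pics/scene0.png

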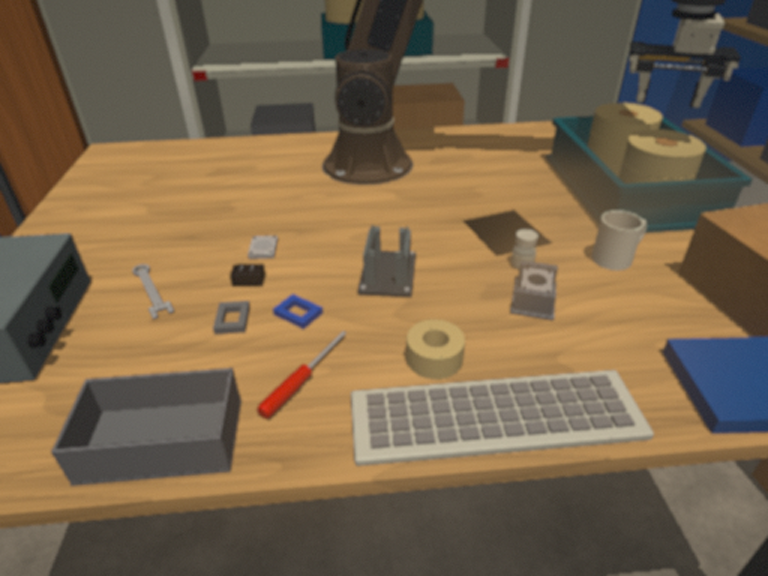

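Top view (shown at 1.5x): the casting is in the cradle at about (181,180) px, the nest at (260,211), the mat at (178,250) and the cover at (335,249). Two things could be taken for the spacer: the grey frame at (344,181) and the blue one at (310,182). By the description the grey one is meant. The nets' second casting and cover hits are cross-confusions, because the casting is the one in the cradle. Next come the close crop and the mask orientations.

Run:
```python
from h import *
p=snapshot('top');s=snapshot('scene')
a=p['frame'][160:270,160:240];b=p['frame'][160:270,295:365];c=p['frame'][160:270,230:290]
f=np.hstack([cv2.resize(x,None,fx=3.8,fy=3.8,interpolation=cv2.INTER_CUBIC) for x in(a,c,b)])
cv2.imwrite('pics/crop1.png',f[:,:,::-1])
for q,zs in(('nest',.012),('cradle',.02),('mat',.003),('casting',.042),('spacer',.014),('cover',.012)):
    for r in nets.masks_of(p,q)[:3]:
        m=r['region'].astype(np.uint8);ct=max(cv2.findContours(m,0,2)[0],key=cv2.contourArea)
        w=np.array([ray(p,u[0],zs)[:2] for u in ct],np.float32)*1000
        R=cv2.minAreaRect(w);print(q,round(r['confidence'],2),np.round(r['uv']),np.round(R[0]),np.round(R[1]),round(R[2],1))
    print([ (np.round(l['uv'],1),round(l['confidence'],2),np.round(ray(p,l['uv'],.006 if q=='casting' else 0)[:2],3)) for l in nets.landmark_of(p,q)[:2]])
```

```text
nest 0.8 [259. 212.] [508.   2.] [103. 136.] 78.3
[(array([259.6, 209.5]), 0.92, array([0.517, 0.001]))]
cradle 0.58 [186. 185.] [609. 256.] [ 77. 107.] 69.6
cradle 0.47 [260. 209.] [509.   4.] [ 99. 134.] 79.1
[(array([183. , 181.4]), 0.7, array([0.608, 0.255]))]
mat 0.56 [177. 248.] [382. 269.] [150. 128.] 13.8
[(array([177.7, 248.9]), 0.58, array([0.387, 0.267]))]
casting 0.79 [181. 178.] [608. 254.] [56. 68.] 67.4
casting 0.4 [310. 128.] [ 755. -143.] [ 28. 191.] 50.7
[(array([180. , 177.6]), 0.62, array([0.62 , 0.264]))]
spacer 0.8 [304. 186.] [ 608. -162.] [67. 50.] 52.2
spacer 0.69 [349. 181.] [ 608. -278.] [52. 72.] 89.5
spacer 0.46 [394. 212.] [ 505. -436.] [164.  34.] 25.7
[(array([308.9, 183.7]), 0.79, array([ 0.603, -0.161])), (array([345.2, 182.5]), 0.66, array([ 0.608, -0.281]))]
cover 0.66 [336. 247.] [ 389. -243.] [52. 68.] 89.6
[(array([332.1, 251.6]), 0.7, array([ 0.381, -0.236])), (array([178.2, 211.4]), 0.68, array([0.509, 0.268]))]
```

View pics/crop1.png

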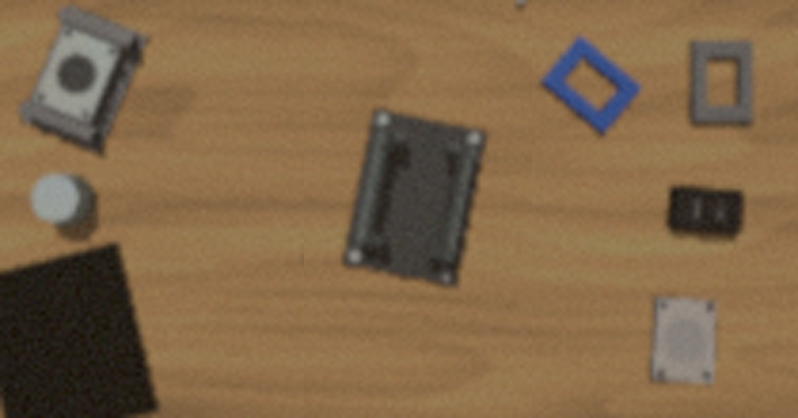

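The crop confirms the choices. The casting, with its dark mark, sits in the cradle, rotated about -22°. The nest is at about -12°. The grey frame, upper right, is the spacer and the blue one is rejected. The cover is at lower right. Next I fly over the casting.

```bash
cat >> h.py <<'E'
def plan(x,y,z,yaw):
    "z = grasp point height"
    o=telemetry.get_obs();yw=o['orientation'][2];s=-((yaw-yw+180)%360-180)/90
    d=np.array([x,y,z+.159])-o['tool_pos'];c,n=np.cos(np.radians(yaw)),np.sin(np.radians(yaw))
    t=np.array([c*d[0]+n*d[1],n*d[0]-c*d[1],-d[2]])/.2
    print('t',round(o['clock'],2),'pos',np.round(o['tool_pos'],4),'rpy',np.round(o['orientation'],2),'spin %.3f'%s,'then shift units',np.round(t,3),'norm %.2f'%np.linalg.norm(t),'rows>=%d'%np.ceil(np.linalg.norm(t)/.2))
E
python3 -c "
from h import *
plan(.608,.254,.24,-22.5)"
```

```text
t 1.4 pos [0.2825 0.613  0.4046] rpy [180.     0.   -24.74] spin -0.025 then shift units [2.191 1.036 0.028] norm 2.42 rows>=13
```

```bash
python3 -m creep '[[[0,0,0,-0.025,1],[0.168,0.08,0,0,1],[0.168,0.08,0,0,1],[0.168,0.08,0,0,1],[0.168,0.08,0,0,1],[0.168,0.08,0,0,1],[0.168,0.08,0,0,1],[0.168,0.08,0,0,1]]]' >/dev/null; python3 -m creep '[[[0.168,0.08,0,0,1],[0.168,0.08,0,0,1],[0.168,0.08,0,0,1],[0.168,0.08,0,0,1],[0.168,0.08,0,0,1],[0.17,0.08,0,0,1],[0,0,0,0,1],[0,0,0,0,1]]]'
cat >> h.py <<'E'
def rect(p,o,q,z,near=None):
    for r in nets.masks_of(p,q)[:3]:
        m=r['region'].astype(np.uint8);ct=max(cv2.findContours(m,0,2)[0],key=cv2.contourArea)
        w=np.array([ray(p,u[0],z,o)[:2] for u in ct],np.float32)*1000
        R=cv2.minAreaRect(w);a=R[2] if R[1][0]>R[1][1] else R[2]+90
        print(q,round(r['confidence'],2),np.round(r['uv']),np.round(R[0],1),np.round(R[1],1),'long axis yaw %.1f'%((a+90)%180-90))
E
python3 - <<'E'
from h import *
o=telemetry.get_obs();p=snapshot('wrist');save(p,'w1.png',s=1.5)
print(o['tool_pos'],np.array(p['mount']).round(3))
rect(p,o,'casting',.042);rect(p,o,'cradle',.046)
l=nets.landmark_of(p,'casting');print([(x['uv'],x['confidence'],ray(p,x['uv'],.006,o)) for x in l[:2]])
E
```

```text
clock: 2.73
tool_pos: [0.6081, 0.2517, 0.4042]
orientation: [180.0, 0.0, -22.7]
force: [0.5, 0.1, 0.8]
opening: 0.0878
gripper_force: 0.0
[0.60806822 0.25170009 0.40417567] [[ 0.001 -0.95  -0.311  0.085]
 [ 1.     0.001  0.    -0.001]
 [ 0.    -0.311  0.95   0.02 ]
 [ 0.     0.     0.     1.   ]]
casting 0.6 [250. 161.] [612.  260.1] [51.1 70.3] long axis yaw -21.8
cradle 0.86 [251. 136.] [616.3 257.8] [ 68.4 107.4] long axis yaw -21.3
[([249.5, 155.1], 0.66, array([0.61389768, 0.259187  , 0.006     ]))]
```

View pics/w1.png

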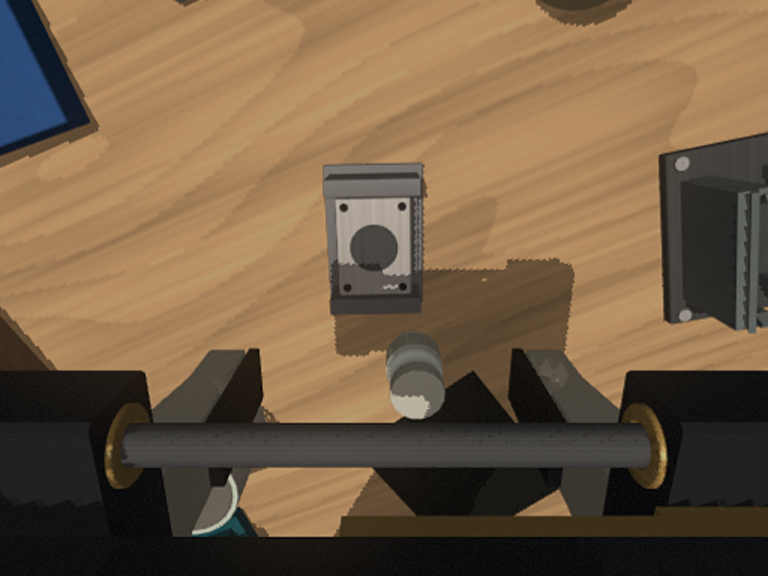

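The wrist view shows the casting in its cradle at (250,161) px. Its measured 51x70 mm matches the given size, so it is at (612,260) mm, yaw about -21.8°. Descending to grip across the width.

```bash
python3 -c "
from h import *
plan(.6125,.2595,.036,-22)"
```

```text
t 2.93 pos [0.6063 0.2544 0.4048] rpy [-179.99    0.    -22.42] spin -0.005 then shift units [ 0.019 -0.035  1.049] norm 1.05 rows>=6
```

```bash
python3 -m creep '[[[0.02,-0.035,0,-0.005,1],[0,0,0.18,0,1],[0,0,0.18,0,1],[0,0,0.18,0,1],[0,0,0.18,0,1],[0,0,0.16,0,1],[0,0,0.1,0,1],[0,0,0.07,0,1]]]'; python3 -m creep '[[[0,0,0,0,1],[0,0,0,0,0],[0,0,0,0,0],[0,0,0,0,0],[0,0,0,0,0],[0,0,0,0,0],[0,0,0,0,0],[0,0,0,0,0]]]';python3 -c "
from h import *
plan(.385,.267,.15,-22)"
```

```text
clock: 3.6
tool_pos: [0.6124, 0.2594, 0.1916]
orientation: [179.8, 0.1, -21.9]
force: [-0.5, -0.0, -0.2]
opening: 0.0877
gripper_force: 0.0
clock: 4.27
tool_pos: [0.6134, 0.2585, 0.1954]
orientation: [-180.0, -0.0, -22.0]
force: [-1.0, -1.6, 3.7]
opening: 0.0514
gripper_force: 30.0
t 4.27 pos [0.6134 0.2585 0.1954] rpy [-1.7996e+02 -3.0000e-02 -2.2040e+01] spin -0.000 then shift units [-1.074  0.388 -0.568] norm 1.28 rows>=7
```

```bash
python3 -m creep '[[[0,0,-0.1,0,0],[0,0,-0.15,0,0],[0,0,-0.16,0,0],[0,0,-0.16,0,0],[-0.1,0.038,0,0,0],[-0.16,0.058,0,0,0],[-0.18,0.065,0,0,0],[-0.18,0.065,0,0,0]]]'; python3 -m creep '[[[-0.18,0.065,0,0,0],[-0.16,0.058,0,0,0],[-0.11,0.04,0,0,0],[0,0,0,0,0],[0,0,0,0,0]]]';python3 -c "
from h import *
plan(.385,.267,.033,-22)
o=telemetry.get_obs();p=snapshot('wrist');cv2.imwrite('pics/w2.png',p['frame'][:,:,::-1]);print(o['opening'],o['gripper_force'],o['force'])"
```

```text
clock: 4.93
tool_pos: [0.4799, 0.2625, 0.3081]
orientation: [180.0, 0.0, -22.1]
force: [0.1, 0.9, -1.3]
opening: 0.0516
gripper_force: 30.0
clock: 5.35
tool_pos: [0.3846, 0.2667, 0.3091]
orientation: [-179.9, 0.0, -21.9]
force: [0.3, -0.1, -2.3]
opening: 0.0514
gripper_force: 30.0
t 5.35 pos [0.3846 0.2667 0.3091] rpy [-179.94    0.    -21.92] spin 0.001 then shift units [ 0.001 -0.002  0.586] norm 0.59 rows>=3
0.05142367001129211 29.98347133398056 [ 0.32987123 -0.12599521 -2.32698532]
```

View pics/w2.png

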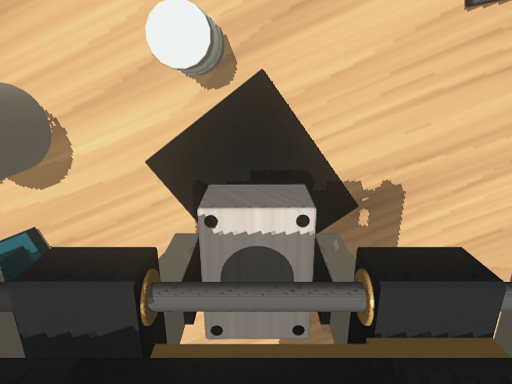

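The held casting is square in the fingers, at (257,260) px, and the mat is under it. Lowering it slowly and releasing.

```bash
python3 -m creep '[[[0,0,0.12,0,0],[0,0,0.16,0,0],[0,0,0.14,0,0],[0,0,0.08,0,0],[0,0,0.04,0,0],[0,0,0.02,0,0],[0,0,0.01,0,0],[0,0,0,0,0]]]'; python3 -m creep '[[[0,0,0.01,0,0],[0,0,0.005,0,0],[0,0,0,0,0]]]'
```

```text
clock: 6.07
tool_pos: [0.3863, 0.2671, 0.1949]
orientation: [-180.0, -0.0, -22.1]
force: [0.0, -0.5, -2.6]
opening: 0.0519
gripper_force: 30.0
clock: 6.32
tool_pos: [0.386, 0.2671, 0.1924]
orientation: [-179.9, -0.0, -22.0]
force: [0.9, -0.7, -0.3]
opening: 0.0516
gripper_force: 30.0
```

```bash
python3 -m creep '[[[0,0,0.003,0,0],[0,0,0,0,0]]]'; python3 -m creep '[[[0,0,0,0,1],[0,0,0,0,1],[0,0,0,0,1],[0,0,0,0,1],[0,0,0,0,1],[0,0,0,0,1]]]'; python3 -m creep '[[[0,0,-0.1,0,1],[0,0,-0.15,0,1],[0,0,-0.15,0,1],[0,0,-0.1,0,1],[0,0,0,0,1]]]'
```

```text
clock: 6.48
tool_pos: [0.3859, 0.2672, 0.1924]
orientation: [-179.9, -0.0, -22.0]
force: [-2.6, -1.5, 10.2]
opening: 0.0518
gripper_force: 30.0
clock: 6.98
tool_pos: [0.3857, 0.2667, 0.191]
orientation: [180.0, -0.0, -22.0]
force: [-0.0, 0.3, -0.5]
opening: 0.0849
gripper_force: 0.0
clock: 7.4
tool_pos: [0.3866, 0.2678, 0.2953]
orientation: [-179.6, -0.1, -22.0]
force: [-0.5, 0.6, 0.0]
opening: 0.0876
gripper_force: 0.0
```

```bash
python3 -m creep '[[[0,0,0,0.072,1],[0,0,0,0.072,1],[0,0,0,0.072,1],[0,0,0,0.072,1],[0,0,0,0.072,1],[0,0,0,0.072,1],[0,0,0,0.072,1],[0,0,0,0.072,1]]]' >/dev/null;  python3 -m creep '[[[0,0,0,0.072,1],[0,0,0,0.072,1],[0,0,0,0.072,1],[0,0,0,0.072,1],[0,0,0,0.072,1],[0,0,0,0.064,1],[0,0,0,0,1],[0,0,0,0,1]]]'
python3 - <<'E'
from h import *
o=telemetry.get_obs();p=snapshot('wrist');cv2.imwrite('pics/w3.png',p['frame'][:,:,::-1])
rect(p,o,'casting',.039)
print(proj(p,[.386,.267,.039],o))
plan(.3857,.2667,.0325,-112)
E
```

```text
clock: 8.73
tool_pos: [0.3856, 0.2666, 0.2907]
orientation: [180.0, -0.0, -111.9]
force: [1.2, 0.1, -0.0]
opening: 0.0877
gripper_force: 0.0
casting 0.94 [259. 195.] [382.7 265.4] [58.5 69.8] long axis yaw -21.8
[[256.10361754 200.39707263]]
t 8.83 pos [0.3857 0.2667 0.2909] rpy [ 1.8000e+02 -2.0000e-02 -1.1186e+02] spin 0.002 then shift units [-0.    -0.     0.497] norm 0.50 rows>=3
```

```bash
python3 -m creep '[[[0,0,0.12,0.002,1],[0,0,0.16,0,1],[0,0,0.12,0,1],[0,0,0.07,0,1],[0,0,0.025,0,1],[0,0,0,0,1],[0,0,0,0,0],[0,0,0,0,0]]]'; python3 -m creep '[[[0,0,0,0,0],[0,0,0,0,0],[0,0,0,0,0],[0,0,0,0,0],[0,0,0,0,0]]]'; python3 -m creep '[[[0,0,-0.1,0,0],[0,0,-0.15,0,0],[0,0,-0.15,0,0],[0,0,-0.15,0,0],[0,0,-0.15,0,0],[0,0,0,0,0]]]'; python3 -c "
from h import *
plan(.509,.003,.2,-101.7)"
```

```text
clock: 9.5
tool_pos: [0.386, 0.2672, 0.1931]
orientation: [-180.0, 0.1, -112.2]
force: [-0.0, 0.2, -0.2]
opening: 0.0792
gripper_force: 0.0
clock: 9.92
tool_pos: [0.3859, 0.2672, 0.1931]
orientation: [-180.0, 0.1, -112.2]
force: [-3.4, 0.7, 7.4]
opening: 0.07
gripper_force: 30.0
clock: 10.42
tool_pos: [0.3867, 0.2677, 0.338]
orientation: [-179.8, 0.5, -112.2]
force: [0.7, 0.5, -1.9]
opening: 0.0696
gripper_force: 30.0
t 10.42 pos [0.3867 0.2677 0.338 ] rpy [-179.82    0.52 -112.15] spin -0.116 then shift units [ 1.172 -0.867 -0.105] norm 1.46 rows>=8
```

```bash
python3 -m creep '[[[0,0,0,-0.06,0],[0,0,0,-0.056,0]]]'>/dev/null; python3 -c "
from h import *
plan(.531,.113,.2,-101.7)"
```

```text
t 10.58 pos [0.3854 0.2664 0.3325] rpy [-1.7999e+02  9.0000e-02 -1.0156e+02] spin 0.002 then shift units [ 0.603 -0.868 -0.132] norm 1.07 rows>=6
```

```bash
python3 -m creep '[[[0.06,-0.08,-0.02,0.002,0],[0.1,-0.15,-0.03,0,0],[0.1,-0.15,-0.03,0,0],[0.1,-0.15,-0.03,0,0],[0.1,-0.15,-0.02,0,0],[0.08,-0.11,0,0,0],[0.06,-0.08,0,0,0],[0,0,0,0,0]]]'; python3 -m creep '[[[0,0,0,0,0]]]'
python3 - <<'E'
from h import *
o=telemetry.get_obs();p=snapshot('wrist');save(p,'w4.png',s=1.5);print(o['tool_pos'],o['orientation'])
np.savez('n1.npz',f=p['frame'],K=cam(p,o)[0],R=cam(p,o)[1],c=cam(p,o)[2])
rect(p,o,'nest',.012)
print([(l['uv'],l['confidence'],ray(p,l['uv'],0,o)) for l in nets.landmark_of(p,'nest')[:2]])
print([(l['uv'],l['confidence'],ray(p,l['uv'],.012,o)) for l in nets.landmark_of(p,'nest_floor')[:2]])
E
```

```text
clock: 11.25
tool_pos: [0.5326, 0.1108, 0.3572]
orientation: [180.0, -0.1, -102.1]
force: [0.3, 0.7, -2.0]
opening: 0.0698
gripper_force: 30.0
clock: 11.33
tool_pos: [0.5312, 0.1122, 0.3572]
orientation: [179.9, -0.0, -102.1]
force: [0.4, -0.3, -2.7]
opening: 0.0695
gripper_force: 30.0
[0.5312393  0.11215671 0.35718629] [ 1.79927260e+02 -4.00401067e-02 -1.02109153e+02]
nest 0.66 [254.  51.] [511.3   9.9] [ 92.1 136. ] long axis yaw -11.9
[([254.9, 52.6], 0.6, array([0.50967085, 0.00561088, 0.        ]))]
[([252.6, 51.2], 0.81, array([0.51160194, 0.00490735, 0.012     ]))]
```

View pics/w4.png

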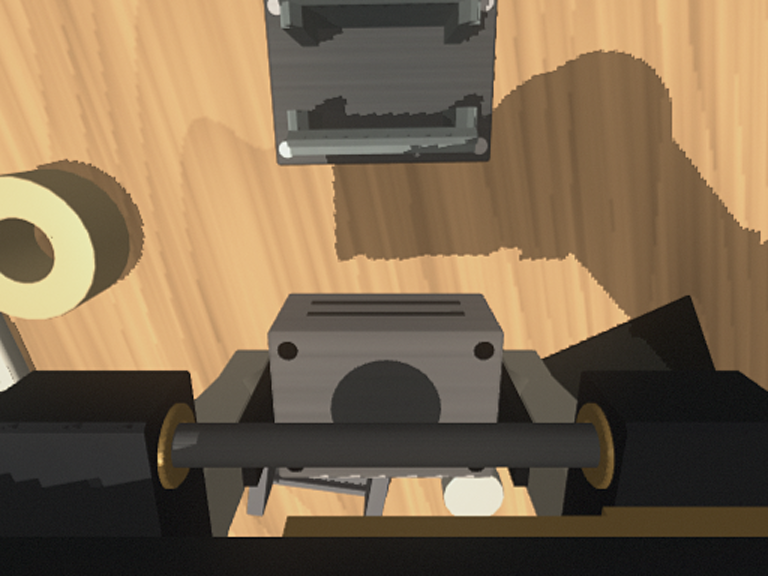

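The nest shows at (255,52) px, slightly cropped at the top, and the casting is held square at (257,255). Moving 36 mm closer gets the whole nest in view, and its four white corner bolts can be fitted.

```bash
python3 -m creep '[[[0.09,0,0,0,0],[0.09,0,0,0,0],[0,0,0,0,0],[0,0,0,0,0]]]'
cat > nest.py <<'E'
from h import *
def nest(p,o,show=None):
    nf=nets.masks_of(p,'nest')[0];m=cv2.dilate(nf['region'].astype(np.uint8),np.ones((9,9)))
    f=p['frame'].astype(int);w=((f.min(2)>150)&((f.max(2)-f.min(2))<45)&(m>0)).astype(np.uint8)
    n,lab,st,ce=cv2.connectedComponentsWithStats(w)
    for i in range(1,n):
        if st[i,4]>8: print('blob',ce[i].round(1),st[i,2:5],ray(p,ce[i],.013,o)[:2].round(4))
    rect(p,o,'nest',.012)
    print([(l['uv'],round(l['confidence'],2),ray(p,l['uv'],.012,o).round(4)) for l in nets.landmark_of(p,'nest_floor')[:1]])
if __name__=='__main__':
    o=telemetry.get_obs();p=snapshot('wrist');print(o['tool_pos'],o['orientation']);save(p,'w5.png',(130,0,380,190),3);nest(p,o)
    import pickle;pickle.dump((dict(p),o),open('n2.pkl','wb'))
E
python3 nest.py
```

```text
clock: 11.87
tool_pos: [0.5231, 0.0782, 0.3583]
orientation: [-180.0, 0.0, -101.9]
force: [-0.3, -0.1, -2.5]
opening: 0.0696
gripper_force: 30.0
[0.52309585 0.07819393 0.35834179] [-1.79979941e+02  2.45483080e-02 -1.01945312e+02]
blob [184.3  46. ] [ 8 12 68] [ 0.5636 -0.0458]
blob [323.4  45.1] [ 5 11 30] [ 0.441  -0.0207]
blob [190.9 135.4] [ 7 11 57] [0.5793 0.0331]
nest 0.76 [258.  87.] [511.1   7.4] [103.6 137.8] long axis yaw -11.3
[]
```

View pics/w5.png

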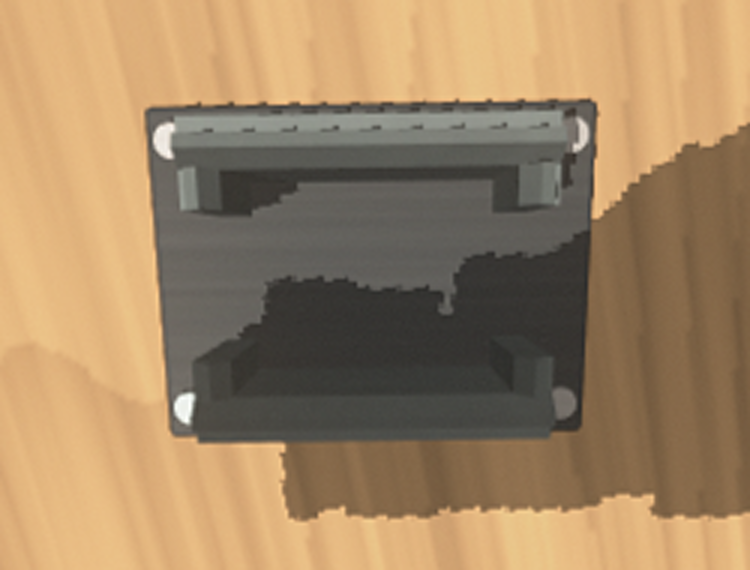

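```bash
cat > fit.py <<'E'
from h import *
import pickle
from scipy.optimize import least_squares
p,o=pickle.load(open('n2.pkl','rb'))
uv=np.array([(147,107),(596,101),(581,431),(171,435)])/3+[130,0]
B=np.array([(68,-50),(-68,-50),(-68,50),(68,50)])/1000
f=lambda q:np.c_[B@np.array([[np.cos(q[2]),np.sin(q[2])],[-np.sin(q[2]),np.cos(q[2])]])+q[:2],np.full(4,.012)]
s=least_squares(lambda q:(proj(p,f(q),o)-uv).ravel(),[.51,.005,-.2])
print(s.x[:2],np.degrees(s.x[2]),s.fun.round(1))
x,y,a=s.x;R=np.array([[np.cos(a),-np.sin(a)],[np.sin(a),np.cos(a)]])
G=(p['frame'][:190,130:380,::-1].copy());G=cv2.resize(G,None,fx=3,fy=3,interpolation=cv2.INTER_CUBIC)
for (hx,hy,z,c) in((68,50,.012,(0,0,255)),(37,28,.012,(0,255,0)),(37,28,.075,(255,0,0)),(41.5,32.5,.083,(0,255,255))):
    P=np.array([(hx,hy),(-hx,hy),(-hx,-hy),(hx,-hy)])/1000@R.T+[x,y]
    u=((proj(p,np.c_[P,np.full(4,z)],o)-[130,0])*3+1).astype(int);cv2.polylines(G,[u],True,c,1)
cv2.imwrite('pics/fit.png',G)
E
python3 fit.py
```

```text
[0.5101305  0.00653353] -11.248498935187062 [-1.2 -0.5  1.3 -0.5  0.5  0.6 -0.6  0.9]
```

View pics/fit.png

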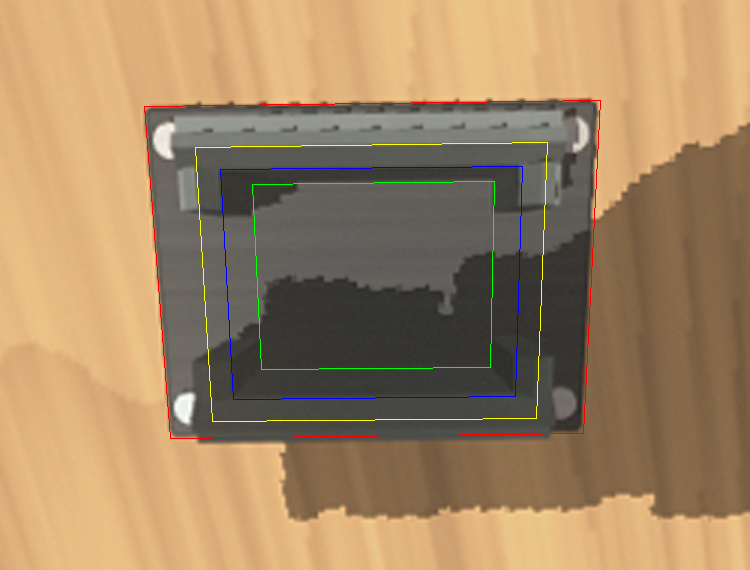

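Run:
```python
from h import *
import pickle
p,o=pickle.load(open('n2.pkl','rb'))
M=np.linalg.inv(np.array(p['mount']))
X=np.array([(.026,-.035,.154),(.026,.035,.154),(.026,-.035,.19),(.026,.035,.19)])
q=(X@M[:3,:3].T+M[:3,3]);u=np.c_[q[:,0]/q[:,2]*p['fx']+p['cx'],q[:,1]/q[:,2]*p['fy']+p['cy']]
print((u*1.5).round(1),q[:,2],p['fx'])
plan(.5101,.0065,.199,-101.3)
```

```text
[[264.5 329.8]
 [505.8 329.9]
 [287.5 289.8]
 [482.7 289.9]] [0.14481902 0.14484385 0.17903364 0.17905846] 332.8176755811473
t 12.07 pos [0.5237 0.0788 0.3582] rpy [-1.7998e+02  2.0000e-02 -1.0191e+02] spin -0.007 then shift units [ 0.368 -0.004  0.001] norm 0.37 rows>=2
```

```bash
python3 -m creep '[[[0.1,-0.001,0,-0.007,0],[0.174,-0.001,0,0,0],[0.1,0,0,0,0],[0,0,0.1,0,0],[0,0,0.14,0,0],[0,0,0.1,0,0],[0,0,0,0,0],[0,0,0,0,0]]]'; python3 -c "
from h import *
plan(.5101,.0053,.043,-101.3)"
```

```text
clock: 12.73
tool_pos: [0.5092, 0.005, 0.2896]
orientation: [179.9, -0.1, -101.3]
force: [0.0, -0.9, -1.2]
opening: 0.0699
gripper_force: 30.0
t 12.73 pos [0.5092 0.005  0.2896] rpy [ 1.7989e+02 -9.0000e-02 -1.0129e+02] spin 0.000 then shift units [-0.002 -0.004  0.438] norm 0.44 rows>=3
```

```bash
python3 -m creep '[[[0,0,0.04,0,0],[0,0,0.04,0,0],[0,0,0.02,0,0],[0,0,0,0,0]]]';  python3 -m creep '[[[0,0,0.015,0,0],[0,0,0.015,0,0],[0,0,0,0,0]]]'
```

```text
clock: 13.07
tool_pos: [0.5089, 0.0048, 0.2694]
orientation: [179.9, -0.0, -101.3]
force: [0.6, 0.2, -2.5]
opening: 0.0696
gripper_force: 30.0
clock: 13.32
tool_pos: [0.509, 0.0047, 0.2637]
orientation: [180.0, -0.0, -101.3]
force: [-0.3, -0.1, -2.7]
opening: 0.0699
gripper_force: 30.0
```

```bash
python3 -c "
from h import *
o=telemetry.get_obs();p=snapshot('wrist');print(o['force'],o['moment'],o['tool_pos'])"
```

```text
[-0.32373468 -0.1472292  -2.67385895] [-0.02832314  0.00885939 -0.00194889] [0.50900363 0.00468939 0.2637057 ]
```

```bash
python3 -m creep '[[[0,0,0.02,0,0],[0,0,0.025,0,0],[0,0,0.025,0,0],[0,0,0.025,0,0],[0,0,0.025,0,0],[0,0,0,0,0]]]';  python3 -m creep '[[[0,0,0.025,0,0],[0,0,0.025,0,0],[0,0,0.025,0,0],[0,0,0.025,0,0],[0,0,0.025,0,0],[0,0,0.02,0,0],[0,0,0.015,0,0],[0,0,0,0,0]]]'
```

```text
clock: 13.87
tool_pos: [0.5087, 0.0046, 0.2387]
orientation: [179.9, -0.1, -101.3]
force: [-0.8, 0.7, -2.5]
opening: 0.0695
gripper_force: 30.0
clock: 14.53
tool_pos: [0.5089, 0.0046, 0.2073]
orientation: [179.9, -0.0, -101.3]
force: [0.4, -0.7, -2.1]
opening: 0.0699
gripper_force: 30.0
```

```bash
python3 -m creep '[[[0,0,0.01,0,0],[0,0,0.008,0,0],[0,0,0,0,0]]]';  python3 -m creep '[[[0,0,0.005,0,0],[0,0,0,0,0],[0,0,0,0,0]]]';  python3 -m creep '[[[0,0,0.003,0,0],[0,0,0,0,0],[0,0,0,0,0]]]'
```

```text
clock: 14.78
tool_pos: [0.5091, 0.0047, 0.2043]
orientation: [180.0, 0.0, -101.3]
force: [-0.3, -0.1, -2.5]
opening: 0.0694
gripper_force: 30.0
clock: 15.03
tool_pos: [0.5091, 0.0047, 0.2035]
orientation: [-180.0, 0.0, -101.3]
force: [-0.7, -0.3, -2.4]
opening: 0.0701
gripper_force: 30.0
clock: 15.28
tool_pos: [0.5091, 0.0047, 0.2029]
orientation: [-180.0, 0.0, -101.3]
force: [0.1, -0.1, -2.6]
opening: 0.0698
gripper_force: 30.0
```

```bash
python3 -m creep '[[[0,0,0.003,0,0],[0,0,0,0,0],[0,0,0,0,0]]]';  python3 -m creep '[[[0,0,0.003,0,0],[0,0,0,0,0],[0,0,0,0,0]]]'
```

```text
clock: 15.53
tool_pos: [0.5091, 0.0047, 0.2022]
orientation: [180.0, -0.0, -101.3]
force: [-0.2, -0.8, -2.6]
opening: 0.0698
gripper_force: 30.0
clock: 15.78
tool_pos: [0.5091, 0.0047, 0.2021]
orientation: [-180.0, -0.0, -101.3]
force: [-2.5, -0.2, 4.4]
opening: 0.0695
gripper_force: 30.0
```

Floor contact came at the expected height, TCP z = 0.202. Releasing and going up.

```bash
python3 -m creep '[[[0,0,0,0,1],[0,0,0,0,1],[0,0,0,0,1],[0,0,0,0,1],[0,0,0,0,1],[0,0,0,0,1]]]';  python3 -m creep '[[[0,0,-0.1,0,1],[0,0,-0.16,0,1],[0,0,-0.16,0,1],[0,0,-0.16,0,1],[0,0,-0.16,0,1],[0,0,-0.06,0,1],[0,0,0,0,1]]]'; python3 -c "
from h import *
plan(.608,-.20,.2,-90.5)"
```

```text
clock: 16.28
tool_pos: [0.5092, 0.0047, 0.2016]
orientation: [180.0, -0.0, -101.3]
force: [0.3, -0.8, -0.1]
opening: 0.0872
gripper_force: 0.0
clock: 16.87
tool_pos: [0.51, 0.0049, 0.3655]
orientation: [-179.7, 0.2, -101.3]
force: [-0.2, 0.2, -0.2]
opening: 0.0877
gripper_force: 0.0
t 16.87 pos [0.51   0.0049 0.3655] rpy [-1.7965e+02  1.7000e-01 -1.0130e+02] spin -0.120 then shift units [ 1.02  -0.499  0.033] norm 1.14 rows>=6
```

```bash
python3 -m creep '[[[0,0,-0.05,-0.06,1],[0,0,0,-0.06,1],[0.1,-0.04,0,0,1],[0.17,-0.065,0,0,1],[0.18,-0.065,0,0,1],[0.18,-0.065,0,0,1],[0.18,-0.065,0,0,1],[0.18,-0.065,0,0,1]]]' >/dev/null;  python3 -m creep '[[[0.18,-0.065,0,0,1],[0.1,-0.05,0,0,1],[0.07,-0.02,0,0,1],[0,0,0,0,1],[0,0,0,0,1]]]'
python3 - <<'E'
from h import *
o=telemetry.get_obs();p=snapshot('wrist');save(p,'w6.png');print(o['tool_pos'],o['orientation'][2])
rect(p,o,'spacer',.014)
print([(l['uv'],l['confidence'],ray(p,l['uv'],0,o)) for l in nets.landmark_of(p,'spacer')[:2]])
E
```

```text
clock: 17.95
tool_pos: [0.6063, -0.2646, 0.3702]
orientation: [179.9, 0.0, -90.6]
force: [-0.9, 0.8, 0.9]
opening: 0.0877
gripper_force: 0.0
[ 0.6063137  -0.26457738  0.37018724] -90.61335365525726
spacer 0.98 [255. 167.] [ 613.6 -276.3] [53.2 68.8] long axis yaw -0.5
spacer 0.57 [264. 257.] [ 609.5 -165.2] [74.5 55.4] long axis yaw 50.2
spacer 0.28 [294.  10.] [ 566.1 -398.7] [34.5 61.7] long axis yaw -0.6
[([258.3, 246.3], 0.67, array([ 0.60488813, -0.1632742 ,  0.        ])), ([253.4, 151.8], 0.59, array([ 0.609142  , -0.27568793,  0.        ]))]
```

View pics/w6.png

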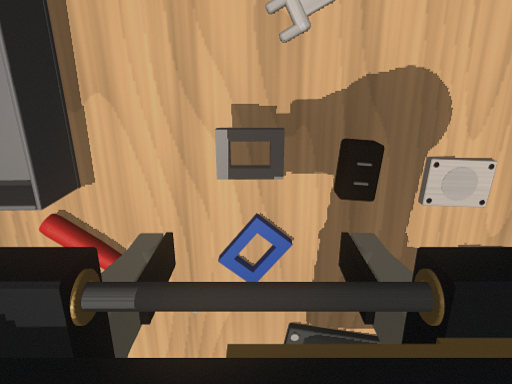

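The grey spacer spans columns 216-284 and rows 127-180, with its centre at (250,153). The blue look-alike is at (256,247).

Run:
```python
from h import *
o=telemetry.get_obs();p=snapshot('wrist')
f=p['frame'].astype(int)[115:195,200:300];m=((f.max(2)-f.min(2))<22).astype(np.uint8)
m=cv2.morphologyEx(m,cv2.MORPH_OPEN,np.ones((3,3)));n,l,st,ce=cv2.connectedComponentsWithStats(m);i=1+np.argmax(st[1:,4])
ct=cv2.findContours((l==i).astype(np.uint8),0,2)[0];ct=max(ct,key=cv2.contourArea)+[200,115]
w=np.array([ray(p,u[0],.014,o)[:2] for u in ct],np.float32)*1000;R=cv2.minAreaRect(w);print(cv2.boundingRect(ct),R)
for e in ((216,153),(284,153),(250,127.5),(250,180)): print(ray(p,e,.014,o).round(4))
x,y=.6105,-.278
plan(x,y,.022,-90.5)
```

```text
(216, 127, 69, 51) ((612.8624267578125, -276.2159729003906), (52.203590393066406, 69.05723571777344), 89.55243682861328)
[ 0.6482 -0.2761  0.014 ]
[ 0.5783 -0.2755  0.014 ]
[ 0.6129 -0.3018  0.014 ]
[ 0.6137 -0.2468  0.014 ]
t 18.15 pos [ 0.6064 -0.263   0.3719] rpy [-1.7999e+02  1.0000e-02 -9.0460e+01] spin 0.000 then shift units [ 0.075 -0.021  0.954] norm 0.96 rows>=5
```

```bash
python3 -m creep '[[[0.07,-0.033,0.1,0,1],[0,0,0.18,0,1],[0,0,0.18,0,1],[0,0,0.18,0,1],[0,0,0.16,0,1],[0,0,0.1,0,1],[0,0,0.03,0,1],[0,0,0,0,1]]]'; python3 -m creep '[[[0,0,0,0,1]]]'; python3 -c "
from h import *
plan(.613,-.277,.0225,-90.5)"
```

```text
clock: 18.82
tool_pos: [0.6127, -0.2774, 0.1843]
orientation: [179.8, 0.0, -90.5]
force: [-0.5, 0.7, 0.4]
opening: 0.0874
gripper_force: 0.0
clock: 18.9
tool_pos: [0.6138, -0.2778, 0.187]
orientation: [-179.9, -0.0, -90.5]
force: [-0.4, 0.2, 0.3]
opening: 0.0875
gripper_force: 0.0
t 18.9 pos [ 0.6138 -0.2778  0.187 ] rpy [-1.7993e+02 -3.0000e-02 -9.0460e+01] spin 0.000 then shift units [-0.004  0.004  0.027] norm 0.03 rows>=1
```

```bash
python3 -m creep '[[[0,0,0.027,0,1],[0,0,0,0,1],[0,0,0,0,0],[0,0,0,0,0],[0,0,0,0,0],[0,0,0,0,0],[0,0,0,0,0]]]'; python3 -m creep '[[[0,0,-0.05,0,0],[0,0,-0.12,0,0],[0,0,-0.16,0,0],[0,0,-0.16,0,0],[0,0,-0.16,0,0],[0,0,-0.16,0,0],[0,0,-0.1,0,0]]]'; python3 -c "
from h import *
plan(.532,.11,.2,-101.3)
o=telemetry.get_obs();p=snapshot('wrist');save(p,'w7.png')"
```

```text
clock: 19.48
tool_pos: [0.6132, -0.2783, 0.1808]
orientation: [-180.0, -0.0, -90.5]
force: [-1.6, 0.5, 2.9]
opening: 0.0699
gripper_force: 30.0
clock: 20.07
tool_pos: [0.6133, -0.2785, 0.367]
orientation: [-179.8, -0.1, -90.5]
force: [0.1, 0.4, -0.5]
opening: 0.0695
gripper_force: 30.0
t 20.07 pos [ 0.6133 -0.2785  0.367 ] rpy [-1.7976e+02 -8.0000e-02 -9.0520e+01] spin 0.120 then shift units [-1.825  0.779  0.04 ] norm 1.98 rows>=10
```

View pics/w7.png

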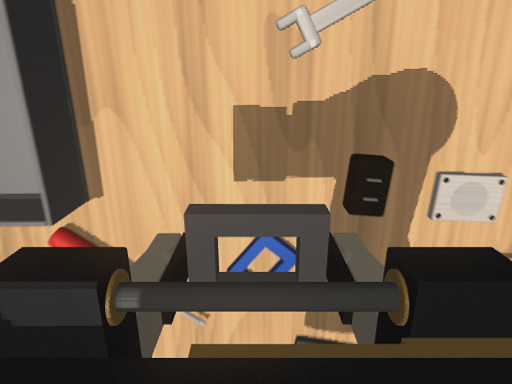

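The spacer is held square, with its front edge at row 205 and its window at columns 217-300. The cover shows at (469,196). Next I check the spacer's offset along tool x numerically.

Run:
```python
from h import *
o=telemetry.get_obs();p=snapshot('wrist');M=np.linalg.inv(np.array(p['mount']))
def pj(x,y,z):
    q=M[:3,:3]@[x,y,z]+M[:3,3];return (q[0]/q[2]*p['fx']+p['cx'],q[1]/q[2]*p['fy']+p['cy'])
for x,z in((.026,.1808),(.026,.1668),(.014,.1668),(.014,.1808)): print(x,z,np.round(pj(x,0,z),1))
print(np.round([pj(.026,s*.035,.1668) for s in(-1,1)],1))
g=p['frame'][190:290,255].astype(int);print([(190+i,tuple(v)) for i,v in enumerate(g) if 8<=i<75][::2])
```

```text
0.026 0.1808 [257.2 199.1]
0.026 0.1668 [257.2 209.1]
0.014 0.1668 [257.2 232.3]
0.014 0.1808 [257.2 220.7]
[[183.  209.1]
 [331.4 209.2]]
[(198, (np.int64(223), np.int64(175), np.int64(122))), (200, (np.int64(223), np.int64(176), np.int64(123))), (202, (np.int64(226), np.int64(180), np.int64(125))), (204, (np.int64(63), np.int64(57), np.int64(52))), (206, (np.int64(66), np.int64(58), np.int64(54))), (208, (np.int64(64), np.int64(58), np.int64(53))), (210, (np.int64(65), np.int64(58), np.int64(53))), (212, (np.int64(63), np.int64(58), np.int64(53))), (214, (np.int64(74), np.int64(69), np.int64(65))), (216, (np.int64(79), np.int64(73), np.int64(71))), (218, (np.int64(79), np.int64(74), np.int64(70))), (220, (np.int64(79), np.int64(74), np.int64(71))), (222, (np.int64(79), np.int64(75), np.int64(71))), (224, (np.int64(78), np.int64(73), np.int64(71))), (226, (np.int64(79), np.int64(74), np.int64(71))), (228, (np.int64(80), np.int64(77), np.int64(73))), (230, (np.int64(77), np.int64(74), np.int64(70))), (232, (np.int64(77), np.int64(73), np.int64(70))), (234, (np.int64(76), np.int64(72), np.int64(70))), (236, (np.int64(98), np.int64(87), np.int64(79))), (238, (np.int64(72), np.int64(66), np.int64(82))), (240, (np.int64(33), np.int64(41), np.int64(73))), (242, (np.int64(45), np.int64(64), np.int64(114))), (244, (np.int64(64), np.int64(100), np.int64(182))), (246, (np.int64(64), np.int64(100), np.int64(182))), (248, (np.int64(64), np.int64(100), np.int64(181))), (250, (np.int64(63), np.int64(99), np.int64(180))), (252, (np.int64(61), np.int64(99), np.int64(180))), (254, (np.int64(60), np.int64(97), np.int64(179))), (256, (np.int64(61), np.int64(97), np.int64(179))), (258, (np.int64(201), np.int64(164), np.int64(134))), (260, (np.int64(226), np.int64(180), np.int64(124))), (262, (np.int64(223), np.int64(177), np.int64(125))), (264, (np.int64(224), np.int64(177), np.int64(125)))]
```

```bash
python3 -m creep '[[[0,0,0,0.06,0],[0,0,0,0.06,0],[0,0,0,0,0]]]'; python3 -c "
from h import *
plan(.5093,.0040,.2,-101.3)"
```

```text
clock: 20.42
tool_pos: [0.6127, -0.2782, 0.362]
orientation: [180.0, 0.0, -101.6]
force: [0.4, -0.0, -1.7]
opening: 0.07
gripper_force: 30.0
t 20.42 pos [ 0.6127 -0.2782  0.362 ] rpy [ 1.7995e+02  2.0000e-02 -1.0159e+02] spin -0.003 then shift units [-1.282  0.784  0.015] norm 1.50 rows>=8
```

```bash
python3 -m creep '[[[-0.08,0.05,0,-0.003,0],[-0.14,0.085,0,0,0],[-0.16,0.1,0,0,0],[-0.16,0.1,0,0,0],[-0.16,0.1,0,0,0],[-0.16,0.1,0,0,0],[-0.16,0.1,0,0,0],[-0.13,0.075,0,0,0]]]'>/dev/null; python3 -m creep '[[[-0.09,0.05,0,0,0],[-0.04,0.022,0,0,0],[0,0,0.1,0,0],[0,0,0.14,0,0],[0,0,0.1,0,0],[0,0,0.05,0,0],[0,0,0,0,0],[0,0,0,0,0]]]'; python3 -c "
from h import *
plan(.5093,.0040,.0908,-101.3)"
```

```text
clock: 21.75
tool_pos: [0.5092, 0.0027, 0.2844]
orientation: [180.0, -0.1, -101.0]
force: [-0.3, -0.3, -0.4]
opening: 0.0693
gripper_force: 30.0
t 21.75 pos [0.5092 0.0027 0.2844] rpy [ 1.7997e+02 -5.0000e-02 -1.0101e+02] spin 0.003 then shift units [-0.006  0.001  0.173] norm 0.17 rows>=1
```

```bash
python3 -m creep '[[[-0.006,0,0.04,0.003,0],[0,0,0.04,0,0],[0,0,0.03,0,0],[0,0,0.02,0,0],[0,0,0.02,0,0],[0,0,0,0,0]]]'; python3 -m creep '[[[0,0,0.02,0,0],[0,0,0.02,0,0],[0,0,0.02,0,0],[0,0,0.02,0,0],[0,0,0.015,0,0],[0,0,0,0,0]]]'
```

```text
clock: 22.25
tool_pos: [0.5088, 0.0041, 0.2535]
orientation: [179.9, -0.0, -101.3]
force: [-0.1, -0.4, 0.1]
opening: 0.0698
gripper_force: 30.0
clock: 22.75
tool_pos: [0.5088, 0.0041, 0.2345]
orientation: [179.9, -0.0, -101.3]
force: [-0.9, 0.1, -0.5]
opening: 0.0696
gripper_force: 30.0
```

```bash
python3 -m creep '[[[0,0,0.01,0,0],[0,0,0.01,0,0],[0,0,0,0,0],[0,0,0,0,0]]]'; python3 -m creep '[[[0,0,0.004,0,0],[0,0,0,0,0],[0,0,0,0,0]]]'; python3 -m creep '[[[0,0,0.003,0,0],[0,0,0,0,0],[0,0,0,0,0]]]'
```

```text
clock: 23.08
tool_pos: [0.509, 0.0042, 0.2312]
orientation: [180.0, -0.0, -101.3]
force: [0.0, 0.3, -0.5]
opening: 0.0698
gripper_force: 30.0
clock: 23.33
tool_pos: [0.509, 0.0042, 0.2305]
orientation: [-180.0, 0.0, -101.3]
force: [0.3, -0.1, -0.7]
opening: 0.0697
gripper_force: 30.0
clock: 23.58
tool_pos: [0.509, 0.0042, 0.2298]
orientation: [180.0, -0.0, -101.3]
force: [-0.4, -0.1, -1.1]
opening: 0.0698
gripper_force: 30.0
```

```bash
python3 -m creep '[[[0,0,0.003,0,0],[0,0,0,0,0],[0,0,0,0,0]]]'; python3 -m creep '[[[0,0,0.003,0,0],[0,0,0,0,0],[0,0,0,0,0]]]'
```

```text
clock: 23.83
tool_pos: [0.509, 0.0042, 0.2292]
orientation: [180.0, -0.0, -101.3]
force: [0.2, -0.3, -0.5]
opening: 0.0695
gripper_force: 30.0
clock: 24.08
tool_pos: [0.5091, 0.0042, 0.2288]
orientation: [-180.0, 0.0, -101.3]
force: [-0.9, -0.2, 2.1]
opening: 0.0696
gripper_force: 30.0
```

Contact came at the expected 0.2288. Release, rise and head for the cover.

```bash
python3 -m creep '[[[0,0,0,0,1],[0,0,0,0,1],[0,0,0,0,1],[0,0,0,0,1],[0,0,0,0,1],[0,0,0,0,1]]]';  python3 -m creep '[[[0,0,-0.08,0,1],[0,0,-0.15,0,1],[0,0,-0.16,0,1],[0,0,-0.16,0,1],[0,0,-0.12,-0.06,1],[0,0,0,-0.06,1],[0,0,0,0,1]]]'; python3 -c "
from h import *
plan(.388,-.235,.21,-90.4)"
```

```text
clock: 24.58
tool_pos: [0.509, 0.0042, 0.2286]
orientation: [180.0, -0.0, -101.3]
force: [-0.2, 0.2, -0.2]
opening: 0.0874
gripper_force: 0.0
clock: 25.17
tool_pos: [0.5092, 0.0043, 0.3644]
orientation: [-179.8, 0.1, -90.3]
force: [0.4, 0.1, -0.7]
opening: 0.0878
gripper_force: 0.0
t 25.17 pos [0.5092 0.0043 0.3644] rpy [-1.798e+02  8.000e-02 -9.029e+01] spin 0.001 then shift units [ 1.201  0.598 -0.023] norm 1.34 rows>=7
```

```bash
python3 -m creep '[[[0.1,0.05,0,0,1],[0.16,0.08,0,0,1],[0.17,0.085,0,0,1],[0.17,0.085,0,0,1],[0.17,0.085,0,0,1],[0.17,0.085,0,0,1],[0.15,0.075,0,0,1],[0.11,0.055,0,0,1]]]'>/dev/null;  python3 -m creep '[[[0,0,0,0,1],[0,0,0,0,1],[0,0,0,0,1]]]'
python3 - <<'E'
from h import *
o=telemetry.get_obs();p=snapshot('wrist');save(p,'w8.png')
rect(p,o,'cover',.012)
l=nets.landmark_of(p,'cover');print([(x['uv'],x['confidence'],ray(p,x['uv'],0,o)) for x in l[:2]])
r=nets.find_in(p,'cover')[0]['uv'];u,v=int(r[0]),int(r[1]);f=p['frame'].astype(int)
m=((f.max(2)-f.min(2))<28)&(f.min(2)>95);M=np.zeros((384,512),np.uint8);a=slice(max(v-45,0),v+45);b=slice(u-55,u+55);M[a,b]=m[a,b]
M=cv2.morphologyEx(M,cv2.MORPH_OPEN,np.ones((3,3)));n,L,st,ce=cv2.connectedComponentsWithStats(M);i=1+np.argmax(st[1:,4])
ct=max(cv2.findContours((L==i).astype(np.uint8),0,2)[0],key=cv2.contourArea)
print(st[i],cv2.minAreaRect(np.array([ray(p,q[0],.012,o)[:2] for q in ct],np.float32)*1000))
plan(.388,-.243,.022,-90.4)
E
```

```text
clock: 26.08
tool_pos: [0.3866, -0.2346, 0.362]
orientation: [179.9, 0.0, -90.7]
force: [0.6, 0.2, -0.1]
opening: 0.0875
gripper_force: 0.0
cover 0.74 [254. 159.] [ 390.  -242.3] [53.3 68.9] long axis yaw -2.6
[([255.7, 158.6], 0.89, array([ 0.3873622 , -0.24032513,  0.        ]))]
[219 134   9  49 377] ((420.3024597167969, -243.50271606445312), (49.845706939697266, 8.210506439208984), 87.3274154663086)
t 26.28 pos [ 0.3873 -0.234   0.3624] rpy [ 1.7998e+02  1.0000e-02 -9.0480e+01] spin -0.001 then shift units [ 0.045 -0.004  0.907] norm 0.91 rows>=5
```

```bash
python3 -m creep '[[[0.046,0,0.1,0.024,1],[0,0,0.18,0,1],[0,0,0.18,0,1],[0,0,0.17,0,1],[0,0,0.14,0,1],[0,0,0.08,0,1],[0,0,0.03,0,1],[0,0,0,0,1]]]'; python3 -m creep '[[[0,0,0,0,1],[0,0,0,0,1]]]'; python3 -c "
from h import *
plan(.3885,-.2433,.0215,-92.6)"
```

```text
clock: 26.95
tool_pos: [0.3867, -0.2434, 0.1854]
orientation: [179.8, 0.0, -92.6]
force: [0.2, -1.0, 0.8]
opening: 0.0877
gripper_force: 0.0
clock: 27.12
tool_pos: [0.3876, -0.2438, 0.1878]
orientation: [-179.9, -0.0, -92.7]
force: [-0.4, -0.2, 0.6]
opening: 0.087
gripper_force: 0.0
t 27.12 pos [ 0.3876 -0.2438  0.1878] rpy [-1.7988e+02 -2.0000e-02 -9.2660e+01] spin -0.001 then shift units [-0.003 -0.005  0.037] norm 0.04 rows>=1
```

```bash
python3 -m creep '[[[-0.003,-0.005,0.037,0,1],[0,0,0,0,1],[0,0,0,0,0],[0,0,0,0,0],[0,0,0,0,0],[0,0,0,0,0],[0,0,0,0,0]]]'; python3 -m creep '[[[0,0,-0.05,0,0],[0,0,-0.12,0,0],[0,0,-0.16,0,0],[0,0,-0.16,0,0],[0,0,-0.16,0,0],[0,0,-0.16,0,0],[0,0,-0.1,0,0],[0,0,0,0,0]]]'
python3 - <<'E'
from h import *
o=telemetry.get_obs();p=snapshot('wrist');M=np.linalg.inv(np.array(p['mount']))
def pj(x,y,z):
    q=M[:3,:3]@[x,y,z]+M[:3,3];return (q[0]/q[2]*p['fx']+p['cx'],q[1]/q[2]*p['fy']+p['cy'])
print(np.round([pj(.026,0,z)[1] for z in(.180,.168)],1))
for c in(215,235,257,280,300):
    g=p['frame'][192:224,c].astype(int).sum(1)//3;print(c,list(map(int,g)))
plan(.509,.004,.2,-101.3)
E
```

```text
clock: 27.7
tool_pos: [0.3879, -0.2434, 0.1795]
orientation: [-180.0, -0.0, -92.7]
force: [0.3, 0.9, 2.2]
opening: 0.0699
gripper_force: 30.0
clock: 28.37
tool_pos: [0.3887, -0.2437, 0.3658]
orientation: [-179.6, -0.1, -92.7]
force: [1.6, -0.6, -1.6]
opening: 0.0694
gripper_force: 30.0
[199.6 208.2]
215 [179, 177, 176, 178, 177, 177, 176, 177, 177, 177, 177, 181, 166, 75, 82, 84, 86, 83, 83, 85, 103, 112, 111, 111, 109, 109, 110, 112, 111, 113, 113, 113]
235 [175, 175, 174, 173, 175, 174, 173, 173, 174, 172, 173, 175, 161, 76, 83, 85, 85, 84, 80, 87, 100, 112, 110, 112, 109, 109, 108, 111, 111, 112, 111, 113]
257 [164, 163, 163, 161, 161, 162, 160, 160, 159, 159, 158, 162, 149, 78, 81, 84, 86, 83, 83, 86, 101, 112, 112, 110, 110, 108, 110, 110, 110, 111, 111, 112]
280 [170, 169, 170, 169, 170, 170, 170, 170, 170, 170, 170, 173, 158, 74, 82, 84, 85, 84, 82, 84, 99, 111, 111, 111, 110, 107, 111, 110, 109, 109, 112, 113]
300 [173, 172, 173, 173, 173, 172, 164, 159, 158, 158, 159, 161, 148, 76, 81, 84, 85, 82, 83, 86, 99, 110, 112, 112, 111, 111, 110, 110, 110, 109, 110, 112]
t 28.42 pos [ 0.388  -0.2434  0.3634] rpy [-1.7973e+02 -3.0000e-02 -9.2690e+01] spin 0.096 then shift units [-1.331 -0.351  0.022] norm 1.38 rows>=7
```

```bash
python3 -m creep '[[[0,0,0,0.048,0],[0,0,0,0.048,0],[0,0,0,0,0]]]'; python3 -c "
from h import *
plan(.5092,.0040,.2,-101.3)"
```

```text
clock: 28.67
tool_pos: [0.3871, -0.2432, 0.3599]
orientation: [179.9, 0.0, -101.5]
force: [0.2, -0.3, -2.2]
opening: 0.0699
gripper_force: 30.0
t 28.67 pos [ 0.3871 -0.2432  0.3599] rpy [ 1.7987e+02  2.0000e-02 -1.0155e+02] spin -0.003 then shift units [-1.331 -0.356  0.005] norm 1.38 rows>=7
```

```bash
python3 -m creep '[[[-0.09,-0.024,0,-0.003,0],[-0.15,-0.04,0,0,0],[-0.18,-0.048,0,0,0],[-0.18,-0.048,0,0,0],[-0.18,-0.048,0,0,0],[-0.18,-0.048,0,0,0],[-0.17,-0.046,0,0,0],[-0.12,-0.032,0,0,0]]]'>/dev/null; python3 -m creep '[[[-0.08,-0.022,0,0,0],[0,0,0.06,0,0],[0,0,0.12,0,0],[0,0,0.1,0,0],[0,0,0.05,0,0],[0,0,0,0,0],[0,0,0,0,0]]]'; python3 -c "
from h import *
plan(.5091,.0041,.0905,-101.3)"
```

```text
clock: 29.92
tool_pos: [0.5088, 0.0038, 0.295]
orientation: [179.9, -0.1, -101.0]
force: [-0.1, 0.3, -0.8]
opening: 0.0696
gripper_force: 30.0
t 29.92 pos [0.5088 0.0038 0.295 ] rpy [ 1.7992e+02 -7.0000e-02 -1.0102e+02] spin 0.003 then shift units [-0.002 -0.001  0.227] norm 0.23 rows>=2
```

```bash
python3 -m creep '[[[-0.002,0,0.05,0.003,0],[0,0,0.06,0,0],[0,0,0.04,0,0],[0,0,0.025,0,0],[0,0,0.02,0,0],[0,0,0,0,0]]]'; python3 -m creep '[[[0,0,0.02,0,0],[0,0,0.015,0,0],[0,0,0.01,0,0],[0,0,0,0,0],[0,0,0,0,0]]]'
```

```text
clock: 30.42
tool_pos: [0.5087, 0.0044, 0.2558]
orientation: [180.0, -0.0, -101.3]
force: [0.6, -0.6, -1.7]
opening: 0.0694
gripper_force: 30.0
clock: 30.83
tool_pos: [0.5089, 0.0044, 0.2473]
orientation: [180.0, -0.0, -101.3]
force: [-0.5, -0.5, -1.3]
opening: 0.0698
gripper_force: 30.0
```

```bash
python3 -m creep '[[[0,0,0.01,0,0],[0,0,0.008,0,0],[0,0,0,0,0],[0,0,0,0,0]]]'; python3 -m creep '[[[0,0,0.004,0,0],[0,0,0,0,0],[0,0,0,0,0]]]'; python3 -m creep '[[[0,0,0.003,0,0],[0,0,0,0,0],[0,0,0,0,0]]]'
```

```text
clock: 31.17
tool_pos: [0.5088, 0.0044, 0.2436]
orientation: [180.0, -0.0, -101.3]
force: [-0.7, -0.0, -1.2]
opening: 0.0698
gripper_force: 30.0
clock: 31.42
tool_pos: [0.5088, 0.0044, 0.2428]
orientation: [180.0, -0.0, -101.3]
force: [0.7, -0.1, -1.4]
opening: 0.0695
gripper_force: 30.0
clock: 31.67
tool_pos: [0.5088, 0.0044, 0.2422]
orientation: [180.0, -0.0, -101.3]
force: [0.4, -0.3, -0.8]
opening: 0.0699
gripper_force: 30.0
```

```bash
python3 -m creep '[[[0,0,0.003,0,0],[0,0,0,0,0],[0,0,0,0,0]]]'; python3 -m creep '[[[0,0,0.003,0,0],[0,0,0,0,0],[0,0,0,0,0]]]'
```

```text
clock: 31.92
tool_pos: [0.5088, 0.0044, 0.2416]
orientation: [180.0, -0.0, -101.3]
force: [0.4, 0.8, -2.4]
opening: 0.0697
gripper_force: 30.0
clock: 32.17
tool_pos: [0.5088, 0.0044, 0.2415]
orientation: [-180.0, 0.0, -101.3]
force: [-2.8, 1.0, 5.5]
opening: 0.0696
gripper_force: 30.0
```

Contact came at the expected 0.2415. Release, retreat and check numerically.

```bash
python3 -m creep '[[[0,0,0,0,1],[0,0,0,0,1],[0,0,0,0,1],[0,0,0,0,1],[0,0,0,0,1],[0,0,0,0,1]]]';  python3 -m creep '[[[0,0,-0.08,0,1],[0,0,-0.15,0,1],[0,0,-0.16,0,1],[0,0,-0.16,0,1],[-0.1,0,-0.06,0,1],[-0.06,0,0,0,1],[0,0,0,0,1],[0,0,0,0,1]]]'
python3 - <<'E'
from h import *
o=telemetry.get_obs();p=snapshot('wrist');print(o['tool_pos'])
for z in(.074,):
    rect(p,o,'cover',z)
l=nets.landmark_of(p,'cover');print([(x['uv'],round(x['confidence'],2),ray(p,x['uv'],.062,o)) for x in l[:2]])
t=snapshot('top')
for q in('spacer','cover','casting'):print(q,[(np.round(r['uv']),round(r['confidence'],2)) for r in nets.find_in(t,q)[:3]])
E
```

```text
clock: 32.67
tool_pos: [0.5088, 0.0044, 0.241]
orientation: [180.0, -0.0, -101.3]
force: [-0.3, 0.1, -0.2]
opening: 0.0877
gripper_force: 0.0
clock: 33.33
tool_pos: [0.5148, 0.0362, 0.3622]
orientation: [179.9, -0.0, -101.3]
force: [-0.2, -0.1, -0.7]
opening: 0.0875
gripper_force: 0.0
[0.51479136 0.03623831 0.36222914]
cover 0.7 [257. 148.] [509.2   5.6] [51.8 69.5] long axis yaw -11.3
cover 0.29 [299. 337.] [502.  197.2] [19.4 33. ] long axis yaw -11.3
[([259.6, 145.0], 0.81, array([0.50585835, 0.00566009, 0.062     ]))]
spacer [(array([309., 189.]), 0.63), (array([393., 211.]), 0.24)]
cover []
casting []
```

```bash
python3 -c "
from h import *
print(workorder.close_job())"
```

```text
the job is handed in; nothing more can be done
None
```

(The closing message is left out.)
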